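Load a roller into the cross-drilling jig

ROBOT

A 7-joint arm with a two-finger parallel gripper is mounted at the origin on a cart in front of the work surface, level with it; the furniture and walls round the work are solid. World frame = base frame: x ahead of the robot, y to its left, z up, the work surface at z = 0. Lengths are in mm, angles in rad, forces in N, time in s.
With the tool pointing down it reaches from about 400 to 875 mm from the base axis. Payload 4.4 kg.
Tool frame: the origin (TCP) lies at the very end of the fingers, on their centre line; the grasp point (between the pads) lies 19 mm behind it; z points along the fingers, y is the line along which they close (so a half turn about z gives the same grasp; the last joint's range is limited). The gripper opens to 85 mm and grips with 20 to 120 N. Pads are 22 mm wide; open, the fingers measure 114 mm over their backs; the gripper's body (76 mm by 85 mm) begins 54 mm behind the grasp point. The pads swing forward as they close: fully open they stand 13 mm farther back than shut.
Start: joints at [-1.311, 0.628, 0.038, 1.517, -0.027, 0.996, -0.02], TCP at [208.019, 615.83, 192.013] pointing down, gripper open.
Joint ranges: [-3.06, 3.06], [-0.37, 2.12], [-1.25, 1.32], [0.18, 2.47], [-1.1, 4.24], [0.23, 1.98], [-2.94, 2.94]. Speed limits (rad/s): [2.57, 2.57, 3.14, 3.14, 3.14, 3.14, 3.14].

INTERFACE

Orientations are given as [roll, pitch, yaw] about the fixed x, y, z axes, in that order (R = Rz(yaw) Ry(pitch) Rx(roll)).
In Python, from cell import monitor, viewer, workorder gives the robot as it stands.
- The arm moves only by the tool arm_command, never from a script. Its argument "series" is one flat list of numbers, 5 for each row, row after row: the opening in per cent of the stroke, from 0 (shut) to 100 (fully open), then the shift along the tool's x, y, z in cm, then the turn about the tool's z in degrees. In form: [claw, x, y, z, roll, claw, x, y, z, roll, ...]. A call has exactly 5 rows; each row is the pose to reach, as a shift and turn from the pose commanded when the call began, along the tool's axes at that moment; what a row does not reach only later rows make up. A row lasts 1/12 s, in which the tool goes at most 41.7 mm and 7.16 degrees, less where a joint would pass 70% of its speed; a pose out of reach is approached as far as the arm can. A call with a gripper value outside its range is refused whole. The fingers move at their own pace and stop on an object; the grip force is fixed at half the most. Time passes only in rows, so rows that repeat a pose let the fingers close, or fill a call up. It gives the time, the measured TCP pose, the force, the opening and the grip force at its end, in the units of the state.
- monitor.read_state(): the state, without advancing time (a new reading comes with each control period).
- viewer.get_image(name): name is "scene" or "side" or "wrist"; returns (picture, depth): 384x512x3 uint8, red, green, blue; 384x512 float32, mm along the optical axis (not along the pixel's ray), 0 where there is no reading.
- viewer.camera_model(name): a dict with "mtx" (3x3 intrinsics, pixels), "R" (3x3) and "t" (3): a world point X has camera coordinates R X + t. Camera axes: x right, y down, z forward; pixel columns grow to the right and rows downward; lengths in mm; the calibration is good to about 2 mm. A picture is of the moment at which its call begins: read the wrist's pose just before it. camera_model takes no time and is no camera call; for the wrist camera it gives the pose at the moment of the call.
- workorder.finish_job(): hands the job in; it is judged then, once.
The state is a dict: "clock": time; "qpos": joint angles; "qd": joint speeds; "tau": joint torques, N m; "eef_pos": TCP position; "tool_rot": TCP orientation; "force": force on the tool from outside, world axes, zero at the start; "torque": the same for the moment, N m; "width": finger opening in mm; "gripper_force": force on a finger pad.
Only numpy, scipy, OpenCV 4.12 (cv2) and the standard library are available. Lean on these libraries where they do the work, as an engineer would, in place of code of your own. Each camera call takes 0.05 s, during which the arm holds its last target. There are 200 camera calls.

TASK

Load the cross-drilling jig with the orange roller that stands on the bench before the open end of its vee: throw the jig's red-handled toggle clamp open, lay the roller on its side in the vee with its thin journal leading, push it along until the journal is fully home against the end stop under the drill bush, and then swing the handle fully upright again so that the clamp's pad holds the roller down. Do not let the roller fall over on to the bench, and leave the other loose things where they are.

Things in the scene. Friction and masses are not known exactly. Their poses are not given: they have to be found in the camera images.
- jig: Grey steel drilling jig, fixed to the bench. Origin: bench level, under the middle of the vee's open end (mouth). x runs level along the vee from mouth to stop, y level towards the clamp's side, z up. Dark base plate x 0-160, y -39 to 97, 10 mm thick. Vee block x 0-110, y -34 to 34, shoulders 36 mm above the bench. Clamp stand at x = 62, y 46 to 92, 88 mm high without its handle (all mm).
- mouth (a point): Middle of the vee's open end, on the axis of a seated roller, 44 mm above the bench; axes as the jig's. The 90 degree vee is 52 mm wide at the top, apex 10 mm above the bench; a seated roller's lowest line is 20 mm above it. The face x = 0 rises from the bench. A roller standing before it, pushed at the top, overbalances into the vee at about 40 degrees, its foot slipping back.
- stop (a point): Face of the brass stop button on the end block: x = 138 mm, y = 0 in the jig's frame, 44 mm above the bench, on the axis of a seated roller. Axes as the jig's. A roller that is home lies from x = 14 to x = 138 mm.
- bush (a point): Top of the brass drill bush (18 mm wide) over the journal: x = 126, y = 0 mm in the jig's frame, 82 mm above the bench. Its plate spans x 117-158, y -18 to 18, 64 to 76 mm above the bench, so that the journal passes under it; the end block behind (x 140-158) is 76 mm high.
- roller: The roller to load: orange polyurethane body, 48 mm diameter, 100 mm long, with a bare aluminium journal of 26 mm diameter and 24 mm length at one end; 124 mm long in all, about 0.4 kg. Origin: centre of its wide flat end; its z runs along its axis to the journal. Stands on the wide end, journal up, on the bench before the jig's mouth.
- roller_mid (a point): Point on the roller's axis 62 mm from either end.
- journal_end (a point): Centre of the flat end of the roller's journal, 124 mm from the wide end.
- clamp_handle (a joint): Angle of the toggle clamp's handle in rad: 0 = upright at its stop, clamp closed (so at the start); grows as its top swings away from the vee, towards the jig's +y, to 1.3 = fully open, arm clear of the vee. It turns about a level axis parallel to the jig's x, stays where it is left and needs a few newtons at the grip, most in the last 0.15 rad before upright.
- handle_pivot (a point): Axis of the handle: x = 62, y = 79 mm in the jig's frame, 53 mm above the bench; fixed to the jig.
- handle_grip (a point): Middle of the red handle grip, 80 mm from the pivot along the handle; the round grip is 16 mm thick and spans 46 to 100 mm from the pivot. A light grip across it (along the jig's x) lets it turn between the fingers; it can also be pushed.
- clamp_arm: The clamp's aluminium arm with a rubber-tipped spindle (pad 14 mm diameter), driven by the handle through a toggle link. Origin at its pin: x = 62, y = 55 mm in the jig's frame, 80 mm above the bench.
- arbor: Loose black steel collet arbor, 56 mm diameter, 105 mm tall, standing; origin at the centre of its foot. To be left alone.
- collet: Loose grey steel collet, 33 mm diameter, 31 mm tall; origin at the centre of its foot. To be left alone.
- pliers: Loose pliers with yellow handles, 191 x 63 x 14 mm, lying; origin at the centre of the underside. To be left alone.
- spring: Loose steel compression spring, 47 mm diameter, 58 mm tall, standing; origin at the centre of its foot. To be left alone.
- lathe_tool: Loose brown square lathe tool, 125 x 14 x 14 mm, lying; origin at the centre of the underside. To be left alone.
- oil_bottle: Loose white plastic bottle with a blue cap, 45 mm diameter, 122 mm tall, standing; origin at the centre of its foot. To be left alone.
- drilled_0: Finished roller of the same kind, lying in the blue bin; origin at the centre of its wide end. To be left alone.
- drilled_1: The other finished roller in the blue bin; origin at the centre of its wide end. To be left alone.
Things that resemble listed ones, but are neither listed nor needed, are in the scene too. What is shaped like the roller but green is not meant.

How it is judged (in metres and radians):
On the way, in this order (a step that is already met when the one before it is completed fails the run):
1. the toggle clamp is thrown open (value of joint clamp_handle above 0.8 rad), for 0.2 s.
2. the roller lies in the vee, journal home against the stop (x of journal_end in the frame of stop above -0.003 m and y of journal_end in the frame of stop between -0.004 and 0.004 m and z of journal_end in the frame of stop between -0.004 and 0.004 m and angle between the z axis of roller and the x axis of jig, either way round below 0.06 rad), for 0.2 s.
At the end, for the whole second after the job is handed in: The roller lies at rest in the vee along it (within 3.5 degrees), journal end within 3 mm of the stop and 4 mm of its centre; the clamp handle is upright (below 0.1 rad) and the clamp's pad presses on the roller with over 0.4 N (all of step 2 and value of joint clamp_handle below 0.1 rad and contact force between clamp_arm and roller above 0.4 N and linear speed of roller below 0.02 m/s); the robot touches nothing.
It fails at once if the roller lies fallen on the bench (angle between roller's own z axis and vertical above 1.2 rad and height (world z) of roller_mid below 0.033 m).
It fails at once if one of the other loose things (arbor, collet, pliers, spring, lathe tool, bottle, finished rollers) is moved by over 3 cm (distance of any of arbor, collet, pliers, spring, lathe_tool, oil_bottle, drilled_0, drilled_1 from where it was at the start of the episode above 0.03 m).
It also fails if it takes over 72 s, if anything falls off the work surface, if the arm or the gripper's body presses on something with over 40 N, if the wrist force passes 120 N, or if a joint passes its speed limit or range.

## Working session

There is one attempt and no reset: what is moved stays moved. The work goes in short steps, Python scripts to look and compute and a tool call to move; the robot and the scene stay as the last step left them, time stands still between calls to the robot, and variables do not carry over. Pictures are saved under pics/ and viewed, at most 13 in all, crops included, and the job is handed in when it is done.

Besides the shell and the picture viewer there is one more tool, called by a JSON object that holds its "method" and its "body", one argument or row to a line. arm_command: Moves the arm, as the interface text tells. Its arguments: {"type":"object","properties":{"series":{"type":"array","items":{"type":"number"}}},"required":["series"]}

```bash
mkdir -p pics; ls; cat > h.py <<'E'
import numpy as np, cv2
from cell import monitor, viewer, workorder
def cam(n): 
    c=viewer.camera_model(n); return [np.array(c[k],float) for k in("mtx","R","t")]
def snap(n,f):
    c=cam(n); im,d=viewer.get_image(n); cv2.imwrite(f"pics/{f}.png",im[...,::-1]); np.savez(f"pics/{f}.npz",d=d,K=c[0],R=c[1],t=c[2]); return im,d
def world(f,pts,r=1):
    z=np.load(f"pics/{f}.npz"); out=[]
    for u,v in pts:
        q=z['d'][int(v)-r:int(v)+r+1,int(u)-r:int(u)+r+1]; q=np.median(q[q>0])
        out.append(z['R'].T@(np.linalg.inv(z['K'])@[u,v,1]*q-z['t']))
    return np.array(out).round(1)
def plane(f,pts,h):
    z=np.load(f"pics/{f}.npz"); o=-z['R'].T@z['t']; out=[]
    for u,v in pts:
        r=z['R'].T@np.linalg.inv(z['K'])@[u,v,1]; out.append(o+r*(h-o[2])/r[2])
    return np.array(out).round(1)
def proj(f,P):
    z=np.load(f"pics/{f}.npz"); c=(z['R']@np.atleast_2d(P).T).T+z['t']; p=(z['K']@c.T).T; return (p[:,:2]/p[:,2:]).round(1)
E
python3 - <<'E'
from h import *
snap("scene","a_scene");snap("side","a_side")
for n in("scene","side"):
    z=cam(n); print((-z[1].T@z[2]).round(), z[1].round(2).tolist())
print(monitor.read_state())
E
```

```text
pics
[-174. 1255.  797.] [[-0.88, -0.48, -0.01], [-0.19, 0.38, -0.91], [0.44, -0.79, -0.42]]
[-212. -320. 1112.] [[0.36, -0.93, 0.01], [-0.72, -0.29, -0.63], [0.59, 0.22, -0.78]]
{'clock': 0.1, 'qpos': array([-1.31077211,  0.62916933,  0.03845228,  1.51829081, -0.02701141,
        0.99629647, -0.01998139]), 'qd': array([-0.00170105, -0.00357171, -0.00045216, -0.00128372,  0.00108248,
       -0.00138946, -0.00119003]), 'tau': array([ 3.13414661e-03, -5.64534974e+01,  1.23054396e+00, -1.93972546e+01,
        1.13147590e-02,  5.49667835e-03, -3.52136752e-06]), 'eef_pos': array([207.82974789, 615.21641191, 191.22857258]), 'tool_rot': array([-3.13994662e+00,  7.27814049e-06,  2.81577424e+00]), 'force': array([ 0.32534867, -0.1807135 ,  0.82373666]), 'torque': array([-0.0046817 ,  0.01591594,  0.00525355]), 'gripper_force': 0.0, 'width': 85.45081815483147}
```

View pics/a_scene.png

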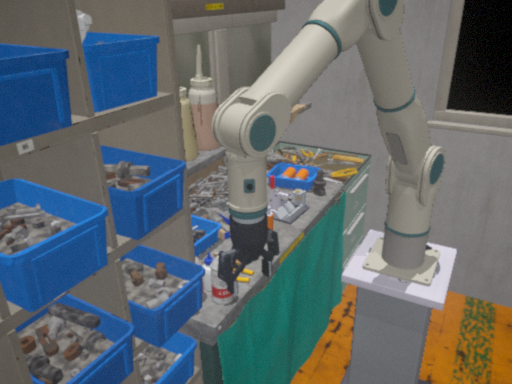

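View pics/a_side.png

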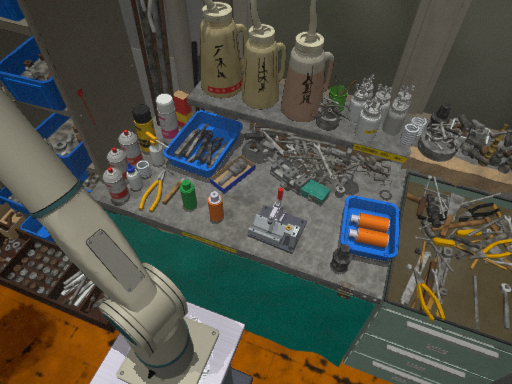

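The side view shows these roller-like things: the orange standing roller (216,207), a green one (188,195), and two orange rollers in the blue bin (370,222) and (372,238). I choose the orange one at (216,207), beside the jig (277,228) with its red handle (280,193). Next, a close crop to check.

```bash
python3 - <<'E'
from h import *
im=cv2.imread("pics/a_side.png"); cv2.imwrite("pics/c1.png",cv2.resize(im[165:265,170:320],None,fx=5.3,fy=5.3,interpolation=cv2.INTER_CUBIC))
z=np.load("pics/a_side.npz"); 
print(world("a_side",[(216,195),(216,210),(280,190),(280,200),(188,182),(277,240),(295,222)]))
E
```

```text
[[ 456.6   64.9  123.2]
 [ 437.7   60.4   67.8]
 [ 531.3 -124.2  149. ]
 [ 532.4 -127.    96.5]
 [ 471.6  172.6  123.7]
 [ 422.6 -158.2   34.9]
 [ 526.7 -188.1    9.4]]
```

View pics/c1.png

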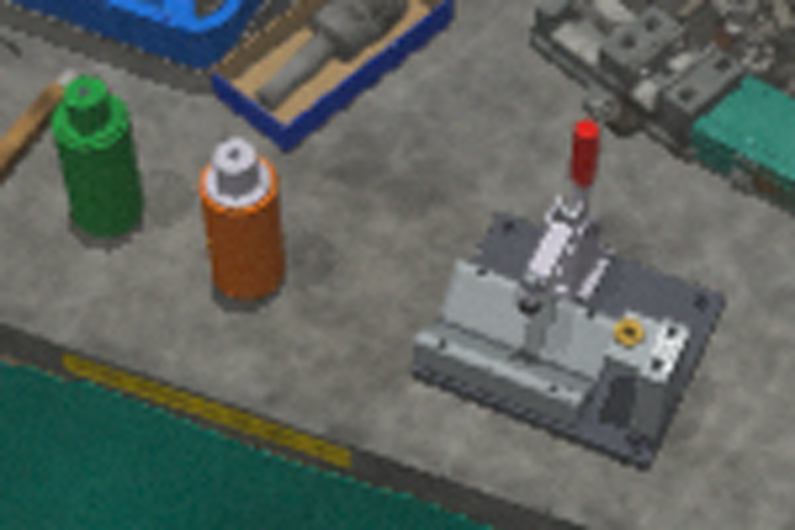

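The crop shows the orange roller with its bare journal up at crop (236,155). The jig's open mouth faces it. The base plate corners are about (415,372), (645,462), (723,295) and (495,213), the bush is at (629,332) and the handle top at (586,125).

```bash
cat >> h.py <<'E'
def fitjig(f,uv,J,yaw0=-1.6,xy0=(480,-80)):
    from scipy.optimize import least_squares
    J=np.array(J,float)
    def P(p): 
        c,s=np.cos(p[2]),np.sin(p[2]); return np.c_[p[0]+c*J[:,0]-s*J[:,1],p[1]+s*J[:,0]+c*J[:,1],J[:,2]]
    r=least_squares(lambda p:(proj(f,P(p))-uv).ravel(),[*xy0,yaw0],x_scale=[10,10,.1],diff_step=1e-3,loss='soft_l1')
    return r.x,(proj(f,P(r.x))-uv)
E
sed -i 's/\.round(1)$//; /def proj/,$ s/(p\[:,:2\]\/p\[:,2:\]).round(1)/p[:,:2]\/p[:,2:]/' h.py
python3 - <<'E'
from h import *
uv=np.array([(415,372),(645,462),(723,295),(495,213),(629,332),(586,125)])/5.3+[169.6,164.6]
p,r=fitjig("a_side",uv,[(0,-39,10),(160,-39,10),(160,97,10),(0,97,10),(126,0,82),(62,79,153)])
print(p.round(2),r.round(1).tolist())
print(plane("a_side",np.array([(236,155)])/5.3+[169.6,164.6],124).round(1))
s=monitor.read_state(); print(s['eef_pos'],s['tool_rot'])
E
```

```text
[458.87 -56.79  -1.62] [[-1.2, -0.1], [0.8, 0.6], [0.3, -0.1], [0.1, -0.4], [-0.0, -0.3], [-0.2, 0.1]]
[[458.2  72.1 124. ]]
[207.82974789 615.21641191 191.22857258] [-3.13994662e+00  7.27814049e-06  2.81577424e+00]
```

```bash
cat >> h.py <<'E'
M=np.array([458.9,-56.8]); YAW=-1.62
def j2w(x,y,M=M,Y=YAW):
    c,s=np.cos(Y),np.sin(Y); return np.array([M[0]+c*x-s*y,M[1]+s*x+c*y])
def w2j(w,M=M,Y=YAW):
    c,s=np.cos(Y),np.sin(Y); d=np.array(w)[:2]-M; return np.array([c*d[0]+s*d[1],-s*d[0]+c*d[1]])
def go(w,yaw):  # shift in tool cm and roll in deg
    from scipy.spatial.transform import Rotation as Ro
    s=monitor.read_state(); R=Ro.from_euler('xyz',s['tool_rot']).as_matrix()
    dy=(yaw-s['tool_rot'][2]+np.pi)%(2*np.pi)-np.pi
    print('cm',(R.T@(np.array(w)-s['eef_pos'])/10).round(2),'roll',round(-np.degrees(dy),1),'clock',s['clock'])
YH=YAW+3*np.pi/2 ; YR=YAW+np.pi   # closing along jig x / jig y
E
python3 - <<'E'
from h import *
go([480,70,250],YAW+3*np.pi/2)
go([480,70,250],YAW+np.pi)
E
```

```text
cm [-43.24 -42.95  -5.81] roll -15.8 clock 0.1
cm [-43.24 -42.95  -5.81] roll 74.2 clock 0.1
```

{"method": "arm_command", "body": {
  "series": [100,-2.9,-2.8,-1,0,100,-5.7,-5.7,-1.5,0,100,-8.6,-8.5,-2,0,100,-11.5,-11.4,-2,0,100,-14.4,-14.3,-2,0]
}}

```text
clock: 0.52
eef_pos: [299.2, 432.4, 212.0]
tool_rot: [3.142, 0.0, 2.816]
force: [1.1, 0.5, -0.3]
width: 85.4
gripper_force: 0.0
```

{"method": "arm_command", "body": {
  "series": [100,-2.9,-2.8,-0.5,0,100,-5.7,-5.7,-1,0,100,-8.6,-8.5,-1.5,0,100,-11.5,-11.4,-2,0,100,-14.4,-14.3,-2,0]
}}

```text
clock: 0.93
eef_pos: [390.1, 251.1, 232.7]
tool_rot: [3.14, 0.001, 2.816]
force: [1.1, 0.8, 0.0]
width: 85.6
gripper_force: 0.0
```

{"method": "arm_command", "body": {
  "series": [0,-2.9,-2.8,-0.5,-3,0,-5.7,-5.7,-1,-6,0,-8.6,-8.5,-1.5,-9,0,-11.5,-11.4,-1.8,-12,0,-14.4,-14.3,-1.8,-15.8]
}}

```text
clock: 1.35
eef_pos: [480.7, 69.3, 250.6]
tool_rot: [3.141, 0.001, 3.094]
force: [1.7, 0.7, 0.3]
width: 26.1
gripper_force: 0.0
```

```bash
python3 - <<'E'
from h import *
snap("wrist","w1"); s=monitor.read_state(); print(s['eef_pos'],s['tool_rot'],s['force'],s['qpos'].round(2))
im=cv2.imread("pics/w1.png"); cv2.imwrite("pics/w1b.png",cv2.resize(im,None,fx=1.5,fy=1.5))
E
```

```text
[484.61655802  58.80066962 250.53005351] [-3.13555865  0.00481586  3.08666856] [ 3.60446957 -6.62267389  0.83630606] [-0.27  0.33  0.11  1.88 -0.04  0.93  1.38]
```

View pics/w1b.png

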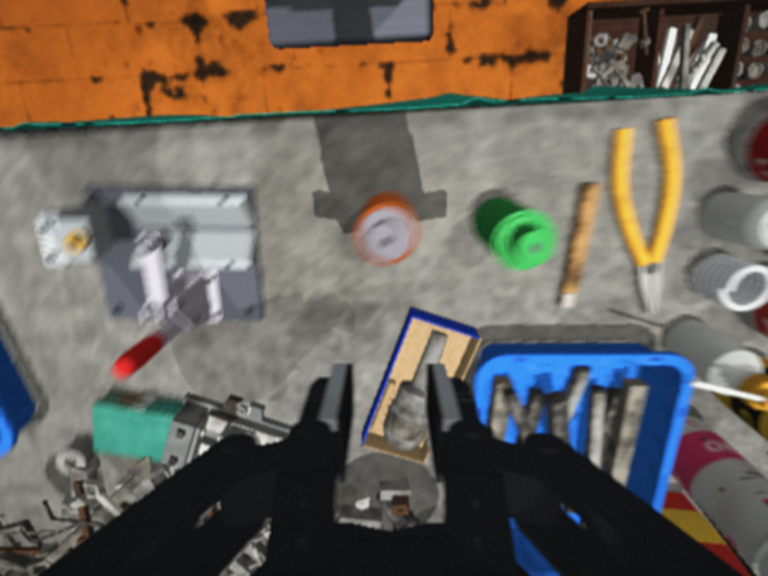

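The roller's journal shows at (388,234), the green decoy at (530,240), and the jig at the left with its mouth edge at x≈258 and its handle at (140,355). I move to the push start beside the handle.

```bash
python3 - <<'E'
from h import *
s=monitor.read_state(); print(s['clock'],s['eef_pos'],s['tool_rot'])
go([*j2w(62,38),230],YH)
E
```

```text
1.4 [484.61655802  58.80066962 250.53005351] [-3.13555865  0.00481586  3.08666856]
cm [ -1.89 -17.85   2.17] roll -0.3 clock 1.4
```

{"method": "arm_command", "body": {
  "series": [0,-0.5,-4,0.5,0,0,-1,-8,1,0,0,-1.7,-12,1.5,0,0,-2,-16,2,0,0,-2.3,-19,2.1,0]
}}

```text
clock: 1.82
eef_pos: [492.2, -123.3, 228.1]
tool_rot: [-3.14, -0.002, 3.088]
force: [0.5, 0.3, -0.2]
width: 0.2
gripper_force: 0.0
```

{"method": "arm_command", "body": {
  "series": [0,0,0,0,0,0,0,0,0,0,0,0,0,0,0,0,0,0,0,0,0,0,0,0,0]
}}

```text
clock: 2.23
eef_pos: [493.6, -118.0, 229.0]
tool_rot: [3.141, -0.0, 3.094]
force: [0.5, -0.4, -0.4]
width: 0.1
gripper_force: 0.0
```

```bash
python3 - <<'E'
from h import *
snap("wrist","w2"); s=monitor.read_state(); print(s['eef_pos'],s['tool_rot'],s['force'],s['qpos'].round(2))
im=cv2.imread("pics/w2.png"); cv2.imwrite("pics/w2b.png",cv2.resize(im,None,fx=1.5,fy=1.5))
E
```

```text
[ 493.60520457 -118.22537869  229.04153474] [3.14107147e+00 8.73021682e-06 3.09405139e+00] [ 0.05491291 -0.01127589 -0.06761119] [ 0.07  0.38  0.15  1.86 -0.07  0.9   1.78]
```

View pics/w2b.png

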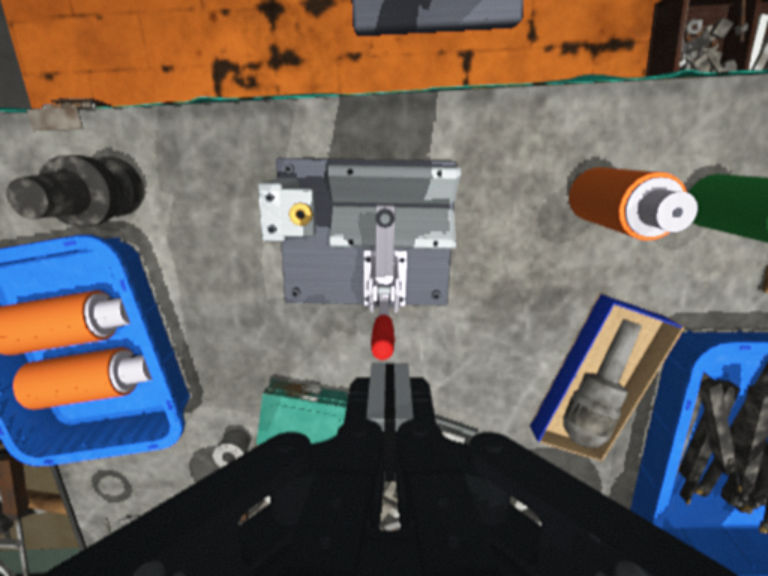

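The jig is sharp here: plate corners (448,305), (285,302), (277,158), vee corners (455,247), (460,168), bush (300,214), handle top (382,348), roller journal (678,212).

```bash
python3 - <<'E'
from h import *
uv=np.array([(448,305),(285,302),(277,158),(455,247),(460,168),(300,214),(382,349)])/1.5
p,r=fitjig("w2",uv,[(0,97,10),(160,97,10),(160,-39,10),(0,34,36),(0,-34,36),(126,0,82),(62,79,153)])
print(p.round(3),r.round(1).tolist())
w=plane("w2",np.array([(678,212)])/1.5,124)[0]; print(w.round(1),w2j(w,p[:2],p[2]).round(1))
print(w2j(monitor.read_state()['eef_pos'],p[:2],p[2]))
E
```

```text
[461.914 -56.913  -1.634] [[-0.2, 0.0], [-0.4, 0.5], [-1.5, -0.8], [0.4, 0.3], [0.6, -0.9], [-0.1, -0.2], [0.5, 1.9]]
[459.5  73.5 124. ] [-130.   -10.7]
[59.18824863 35.50000357]
```

{"method": "arm_command", "body": {
  "series": [0,0,0,3,0,0,0,-0.3,6,0,0,0,-0.3,9,0,0,-0.5,-0.3,11,0,0,-1,-0.3,11.2,0]
}}

```text
clock: 2.7
eef_pos: [500.6, -121.6, 113.8]
tool_rot: [3.14, -0.007, 3.093]
force: [-0.2, -0.1, 0.5]
width: -0.5
gripper_force: 0.0
```

{"method": "arm_command", "body": {
  "series": [0,-0.8,0,0,0,0,-1.6,0,0,0,0,-2.4,0,0.1,0,0,-3.3,0,0.3,0,0,-4.2,0,0.6,0]
}}

```text
clock: 3.12
eef_pos: [547.7, -125.6, 112.7]
tool_rot: [-3.141, 0.004, 3.092]
force: [-0.1, 0.3, 25.3]
width: -0.0
gripper_force: 13.1
```

{"method": "arm_command", "body": {
  "series": [0,-0.8,0,0.4,0,0,-1.6,0,0.9,0,0,-2.4,0,1.6,0,0,-3.2,0,2.4,0,0,-3.8,0,3,0]
}}

```text
clock: 3.53
eef_pos: [606.3, -129.6, 91.4]
tool_rot: [-3.137, 0.044, 3.093]
force: [21.9, 0.5, 29.3]
width: 0.2
gripper_force: 18.1
```

```bash
python3 - <<'E'
from h import *
snap("side","s2"); snap("wrist","w3"); s=monitor.read_state(); print(s['eef_pos'],s['tool_rot'],s['force'])
a=cv2.resize(cv2.imread("pics/w3.png"),None,fx=1.0,fy=1.0)[60:384,100:420]
b=cv2.resize(cv2.imread("pics/s2.png")[140:270,230:360],(390,390),interpolation=cv2.INTER_CUBIC)
a=cv2.resize(a,(400,390))
cv2.imwrite("pics/v5.png",np.hstack([a,b]))
E
```

```text
[ 607.15755035 -129.67662939   90.90862288] [-3.1368175   0.04537597  3.09339448] [21.80603858 -0.34460088 26.07301516]
```

View pics/v5.png

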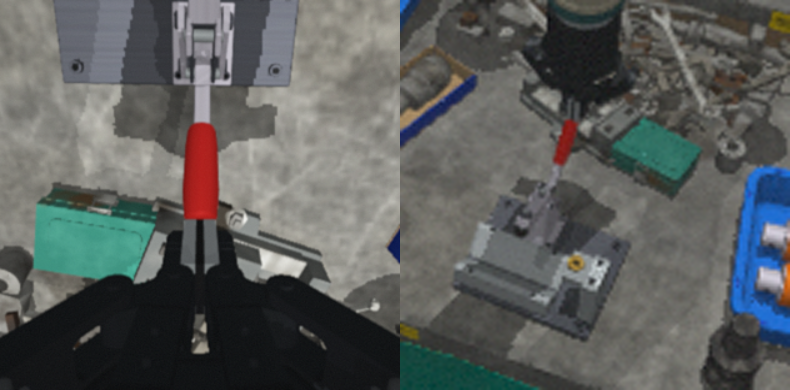

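```bash
sed -i 's/^M=.*/M=np.array([461.5,-56.9]); YAW=-1.630/' h.py; python3 - <<'E'
from h import *
for u,v in [(558,165),(562,155),(566,143),(570,130),(573,122)]:
    w=world("s2",[(230+(u-400)/3,140+v/3)],0)[0]; print('s',w.round(),w2j(w).round())
for u,v in [(202,90),(201,130),(200,150),(200,180),(200,210),(200,240)]:
    w=world("w3",[(100+u*.8,60+v*324/390)],1)[0]; print('w',w.round(),w2j(w).round())
print(w2j([607.2,-129.7]))
E
```

```text
s [ 561. -127.   89.] [ 64. 104.]
s [ 567. -129.  100.] [ 66. 110.]
s [ 576. -130.  111.] [ 66. 119.]
s [ 583. -131.  126.] [ 67. 126.]
s [ 589. -132.  134.] [ 67. 132.]
w [ 548. -125.   75.] [63. 91.]
w [ 564. -126.   99.] [ 63. 107.]
w [ 572. -127.  108.] [ 63. 114.]
w [ 582. -127.  122.] [ 63. 124.]
w [ 592. -128.  132.] [ 63. 134.]
w [ 595. -128.  151.] [ 63. 137.]
[ 64.05151558 149.75223989]
```

The handle leans at about 0.6 rad, but the fingers are beyond or around its tip instead of pushing it. I open them so that they straddle the grip, and will hold it across instead.

{"method": "arm_command", "body": {
  "series": [50,0,0,0,0,50,0,0,0,0,50,0,0,0,0,50,0,0,0,0,50,0,0,0,0]
}}

```text
clock: 4.05
eef_pos: [582.1, -127.1, 80.2]
tool_rot: [3.141, -0.002, 3.091]
force: [0.6, -0.9, -0.1]
width: 42.3
gripper_force: 0.0
```

```bash
python3 - <<'E'
from h import *
snap("side","s3"); snap("wrist","w4"); s=monitor.read_state(); print(s['eef_pos'],s['tool_rot'],s['force'],w2j(s['eef_pos']))
a=cv2.imread("pics/w4.png")[60:384,100:420]
b=cv2.resize(cv2.imread("pics/s3.png")[140:270,230:360],(390,390),interpolation=cv2.INTER_CUBIC)
a=cv2.resize(a,(400,390))
cv2.imwrite("pics/v6.png",np.hstack([a,b]))
E
```

```text
[ 582.31526707 -127.20117298   80.25514937] [ 3.14136795e+00 -1.89353833e-03  3.09132494e+00] [-0.45720271  0.80016633  0.40573935] [ 63.02947366 124.76325231]
```

View pics/v6.png

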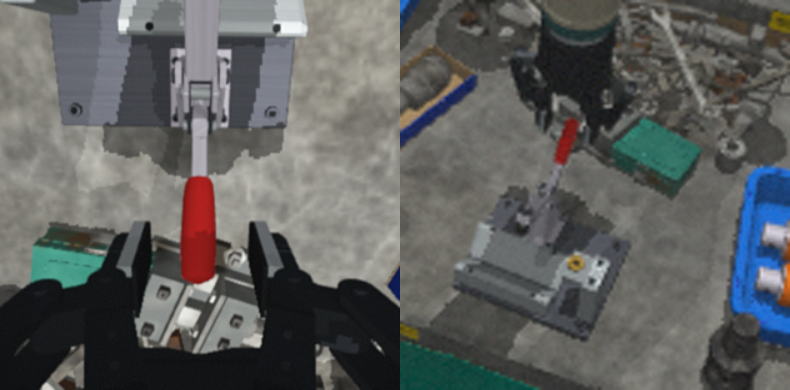

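{"method": "arm_command", "body": {
  "series": [50,0,0,-0.9,0,50,0,0,-1.8,0,0,0,0,-1.8,0,0,0,0,-1.8,0,0,0,0,-1.8,0]
}}

```text
clock: 4.57
eef_pos: [583.3, -127.2, 99.3]
tool_rot: [3.142, 0.001, 3.092]
force: [-0.2, 0.8, -1.2]
width: 6.9
gripper_force: 0.0
```

{"method": "arm_command", "body": {
  "series": [0,0,0,0,0,0,0,0,0,0,0,0,0,0,0,0,0,0,0,0,0,0,0,0,0]
}}

```text
clock: 4.98
eef_pos: [583.1, -127.2, 98.8]
tool_rot: [3.142, -0.0, 3.092]
force: [0.2, -0.4, 0.8]
width: 0.1
gripper_force: 0.0
```

```bash
python3 - <<'E'
from h import *
for u,v in [(200,140),(200,185),(200,210),(200,240),(198,270),(198,276)]:
    w=world("w4",[(100+u*.8,60+v*324/390)],1)[0]; print('w',w2j(w).round(),w[2].round())
for u,v in [(562,155),(566,143),(570,130),(574,122)]:
    w=world("s3",[(230+(u-400)/3,140+v/3)],0)[0]; print('s',w2j(w).round(),w[2].round())
for u,v in [(135,240),(262,240),(145,230),(145,280)]:
    w=world("w4",[(100+u*.8,60+v*324/390)],0)[0]; print('f',w2j(w).round(),w[2].round())
snap("wrist","w5"); a=cv2.imread("pics/w5.png")
cv2.imwrite("pics/v7.png",cv2.resize(a[60:384,100:420],None,fx=1.6,fy=1.6))
E
```

```text
w [62. 91.] 74.0
w [ 62. 109.] 98.0
w [ 62. 117.] 109.0
w [ 62. 127.] 120.0
w [ 63. 137.] 130.0
w [ 63. 139.] 130.0
s [ 65. 111.] 99.0
s [ 65. 121.] 109.0
s [ 65. 130.] 121.0
s [ 67. 136.] 129.0
f [ 87. 115.] 142.0
f [ 39. 114.] 142.0
f [ 84. 114.] 134.0
f [ 84. 133.] 142.0
```

View pics/v7.png

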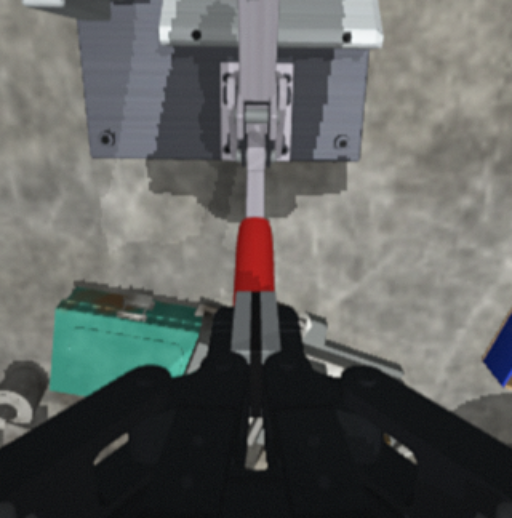

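```bash
python3 - <<'E'
from h import *
snap("side","s4")
for u,v in [(255,190),(255,225),(255,250),(255,280),(242,300),(268,300),(255,350)]:
    w=world("w5",[(100+u/1.6,60+v/1.6)],0)[0]; print('w',w2j(w).round(),w[2].round())
im=cv2.imread("pics/s4.png"); h=cv2.cvtColor(im,cv2.COLOR_BGR2HSV); m=((h[...,0]<4)|(h[...,0]>176))&(h[...,1]>200)&(h[...,2]>120); m[:160]=0;m[230:]=0;m[:,:260]=0;m[:,320:]=0
for v,u in np.argwhere(m)[::4]:
    w=world("s4",[(u,v)],0)[0]; print('s',u,v,w2j(w).round(),w[2].round())
E
```

```text
w [63. 97.] 81.0
w [ 63. 108.] 97.0
w [ 63. 114.] 108.0
w [ 63. 124.] 117.0
w [ 67. 116.] 148.0
w [ 59. 115.] 149.0
w [ 63. 115.] 176.0
s 284 185 [ 59. 124.] 115.0
s 283 189 [ 60. 113.] 108.0
s 284 190 [ 64. 111.] 107.0
s 283 192 [ 62. 109.] 97.0
```

```bash
python3 - <<'E'
from h import *
f=lambda x,y,z:[*j2w(x,y),z]
P=[f(63,126,99),f(63,115,99),f(63,115,120),f(63,115,148),f(63,137,99),f(63,79+100*np.sin(.7),53+100*np.cos(.7))]
print('w5 crop',((proj("w5",P)-[100,60])*1.6).round())
print('s4',proj("s4",P).round())
z=np.load("pics/w5.npz");print('cam',w2j(-z['R'].T@z['t']),(-z['R'].T@z['t'])[2])
# column profile at center and both fingers
for u in (225,242,255,268):
  print(u,[ (v,*w2j(w).round().astype(int),int(w[2])) for v in range(230,400,12) for w in world("w5",[(100+u/1.6,60+v/1.6)],0)])
s=monitor.read_state();print(s['width'],s['gripper_force'],s['force'])
E
```

```text
w5 crop [[254. 267.]
 [254. 243.]
 [254. 263.]
 [254. 299.]
 [254. 290.]
 [254. 342.]]
s4 [[285. 188.]
 [284. 190.]
 [284. 187.]
 [285. 181.]
 [286. 186.]
 [288. 179.]]
cam [63.24819975 43.46034126] 281.0658956680442
  return _methods._mean(a, axis=axis, dtype=dtype,
  ret = ret.dtype.type(ret / rcount)
<stdin>:9: RuntimeWarning: invalid value encountered in cast
Traceback (most recent call last):
ValueError: cannot convert float NaN to integer
```

The depth shows the visible fingertips near z≈143 while the reported TCP z is 99, and the first contact force agrees. So the tips really sit about 44 mm above the reported TCP, and I allow for that from here on.

{"method": "arm_command", "body": {
  "series": [50,0,0,0,0,50,0,0,0,0,50,0,0,0,0,50,0,0,0.5,0,50,-0.2,0,1.5,0]
}}

```text
clock: 5.5
eef_pos: [585.9, -127.6, 84.5]
tool_rot: [-3.141, 0.002, 3.091]
force: [0.5, 0.6, -0.4]
width: 42.7
gripper_force: 0.0
```

{"method": "arm_command", "body": {
  "series": [50,0,0,1.2,0,50,0,0,2.3,0,50,0,0,3.2,0,0,0,0,3.2,0,0,0,0,3.2,0]
}}

```text
clock: 5.92
eef_pos: [584.4, -127.3, 50.9]
tool_rot: [3.141, -0.002, 3.092]
force: [0.0, 0.5, 0.5]
width: 19.4
gripper_force: 0.0
```

{"method": "arm_command", "body": {
  "series": [0,0,0,0,0,0,0,0,0,0,0,0,0,0,0,0,0,0,0,0,0,0,0,0,0]
}}

```text
clock: 6.33
eef_pos: [584.3, -127.9, 51.7]
tool_rot: [-3.141, -0.001, 3.091]
force: [-2.4, -2.6, -6.6]
width: 14.5
gripper_force: 58.6
```

{"method": "arm_command", "body": {
  "series": [0,-0.6,0,0.5,0,0,-1.15,0,1.1,0,0,-1.6,0,1.7,0,0,-1.95,0,2.3,0,0,-2.2,0,2.8,0]
}}

```text
clock: 6.75
eef_pos: [607.5, -129.4, 24.7]
tool_rot: [-3.141, 0.001, 3.091]
force: [-3.7, -2.3, 6.3]
width: 14.4
gripper_force: 58.4
```

{"method": "arm_command", "body": {
  "series": [0,-0.15,0,0.35,0,0,-0.3,0,0.7,0,0,-0.35,0,0.95,0,0,-0.35,0,1,0,0,-0.35,0,1,0]
}}

```text
clock: 7.17
eef_pos: [612.0, -129.7, 14.8]
tool_rot: [-3.14, 0.003, 3.091]
force: [-0.7, -3.2, 6.3]
width: 14.2
gripper_force: 58.5
```

{"method": "arm_command", "body": {
  "series": [50,0,0,0,0,50,0,0,0,0,50,0,0,0,0,50,0,0,-1,0,50,0,0,-4,0]
}}

```text
clock: 7.58
eef_pos: [607.4, -127.0, 50.9]
tool_rot: [3.14, -0.008, 3.093]
force: [-0.5, -0.6, 0.8]
width: 42.9
gripper_force: 0.0
```

```bash
python3 - <<'E'
from h import *
s=monitor.read_state(); print(s['eef_pos'],w2j(s['eef_pos']),s['force'],s['width'],s['clock'])
snap("wrist","w6")
im=cv2.imread("pics/w6.png"); h=cv2.cvtColor(im,cv2.COLOR_BGR2HSV); m=((h[...,0]<4)|(h[...,0]>176))&(h[...,1]>200)&(h[...,2]>100)
P=np.argwhere(m); P=P[(P[:,1]>180)&(P[:,1]<320)]; print(len(P))
for v,u in P[::max(1,len(P)//12)]:
    w=world("w6",[(u,v)],0)[0]; print(u,v,w2j(w).round(),w[2].round())
E
```

```text
[ 607.43768031 -127.03392629   50.94725221] [ 61.37604957 149.83175462] [-0.46657229 -0.63312842  0.82573415] 42.88407883836868 7.5833
1872
264 201 [ 58. 124.] 73.0
254 209 [ 64. 128.] 77.0
251 216 [ 66. 132.] 78.0
251 223 [ 66. 135.] 80.0
249 230 [ 67. 139.] 81.0
247 237 [ 68. 144.] 81.0
247 244 [ 68. 147.] 83.0
267 250 [ 56. 152.] 81.0
247 257 [ 68. 155.] 85.0
250 263 [ 66. 156.] 88.0
258 269 [ 62. 161.] 88.0
246 276 [ 69. 166.] 87.0
```

{"method": "arm_command", "body": {
  "series": [100,0,0,-3,0,100,0,0,-6,5,100,0,0,-9,12,100,0,0,-11,19,100,0,0,-11,26]
}}

```text
clock: 8.05
eef_pos: [614.5, -129.1, 170.1]
tool_rot: [3.137, 0.01, 2.632]
force: [-0.0, 0.2, -0.3]
width: 85.4
gripper_force: 0.0
```

```bash
python3 - <<'E'
from h import *
go([459.5,73.5,155],YAW+np.pi); print(monitor.read_state()['eef_pos'])
E
```

```text
cm [23.43 10.12  1.32] roll 64.2 clock 8.05
[ 614.53085577 -129.08771078  170.08788196]
```

{"method": "arm_command", "body": {
  "series": [100,2.4,1,0,6.5,100,4.8,2,0,13,100,7.2,3,0,19.5,100,9.6,4,0,26,100,12,5,0,32]
}}

```text
clock: 8.47
eef_pos: [529.3, -25.5, 164.7]
tool_rot: [3.14, -0.0, 2.074]
force: [-0.8, 0.5, -0.9]
width: 85.4
gripper_force: 0.0
```

```bash
python3 - <<'E'
from h import *
go([459.5,73.5,155],YAW+np.pi); print(monitor.read_state()['eef_pos'])
E
```

```text
cm [12.04 -1.34  0.97] roll 32.2 clock 8.4667
[529.28297772 -25.50782898 164.73229119]
```

{"method": "arm_command", "body": {
  "series": [100,2.5,-0.2,0,6.5,100,5,-0.5,0,13,100,7.5,-0.8,0,19.5,100,10,-1.1,0,26,100,12,-1.3,0,32]
}}

```text
clock: 8.88
eef_pos: [458.8, 73.9, 164.5]
tool_rot: [3.141, -0.002, 1.517]
force: [-0.7, -0.9, -0.1]
width: 85.5
gripper_force: 0.0
```

{"method": "arm_command", "body": {
  "series": [100,0,0,0,0,100,0,0,0,0,100,0,0,0,0,100,0,0,0,0,100,0,0,0,0]
}}

```text
clock: 9.3
eef_pos: [460.7, 70.6, 164.3]
tool_rot: [3.14, -0.0, 1.52]
force: [-0.2, 0.6, 0.0]
width: 85.3
gripper_force: 0.0
```

```bash
python3 - <<'E'
from h import *
go([459.5,73.5,18],YAW+np.pi); s=monitor.read_state(); print(s['eef_pos'],s['qpos'].round(2))
im,d=snap("wrist","w7")
z=np.load("pics/w7.npz"); h=cv2.cvtColor(im,cv2.COLOR_RGB2HSV)
vv,uu=np.mgrid[0:384,0:512]; W=(np.linalg.inv(z['K'])@np.stack([uu.ravel(),vv.ravel(),np.ones(uu.size)]))*d.ravel()
W=(z['R'].T@(W-z['t'][:,None])).T
near=np.hypot(W[:,0]-459,W[:,1]-73)<40
t=W[near&(abs(W[:,2]-124)<4)]; print('journal top',len(t),t.mean(0) if len(t) else '')
if len(t):
  (c,r)=cv2.minEnclosingCircle(t[:,:2].astype(np.float32)); print(c,r,w2j(c))
t=W[near&(abs(W[:,2]-100)<3)]; (c,r)=cv2.minEnclosingCircle(t[:,:2].astype(np.float32)); print('shoulder',len(t),c,r)
E
```

```text
cm [ 0.29 -0.15 14.63] roll 0.5 clock 9.3
[460.73715642  70.55181656 164.30657358] [-0.66  0.48  0.64  2.06 -0.42  0.73  0.19]
journal top 776 [459.13670112  73.73183861 124.07492597]
(459.0760498046875, 73.1117172241211) 13.274505615234375 [-129.64051043  -10.11237885]
shoulder 954 (459.3177490234375, 73.10201263427734) 23.963834762573242
```

{"method": "arm_command", "body": {
  "series": [100,0.3,-0.15,3.5,0,100,0.3,-0.15,7,0,100,0.3,-0.15,10.5,0,100,0.3,-0.15,13,0,100,0.3,-0.15,14.3,0]
}}

```text
clock: 9.77
eef_pos: [457.1, 73.7, 18.2]
tool_rot: [-3.138, 0.001, 1.52]
force: [0.5, -0.8, 0.4]
width: 85.5
gripper_force: 0.0
```

{"method": "arm_command", "body": {
  "series": [30,0,0,0,0,0,0,0,0,0,0,0,0,0,0,0,0,0,0,0,0,0,0,0,0]
}}

```text
clock: 10.18
eef_pos: [459.5, 74.5, 22.1]
tool_rot: [3.139, -0.0, 1.521]
force: [-1.3, -1.8, 2.8]
width: 46.7
gripper_force: 61.7
```

{"method": "arm_command", "body": {
  "series": [0,0,0,0,0,0,0,0,-0.2,0,0,0,0,-0.5,0,0,0,0,-1,0,0,0,0,-1.5,0]
}}

```text
clock: 10.6
eef_pos: [458.3, 74.8, 36.3]
tool_rot: [-3.141, -0.0, 1.521]
force: [0.1, 0.1, -3.6]
width: 46.8
gripper_force: 62.0
```

```bash
python3 - <<'E'
from h import *
s=monitor.read_state(); print(w2j(s['eef_pos']),s['eef_pos'])
go([*j2w(-27,0),35],YAW+np.pi)
E
```

```text
[-131.27897677  -11.03094903] [458.25603555  74.8016639   36.29338382]
cm [-10.44   1.     0.13] roll 0.5 clock 10.6
```

{"method": "arm_command", "body": {
  "series": [0,-2.2,0.2,0,0.2,0,-4.6,0.4,0,0.5,0,-7,0.7,0,0.5,0,-9.2,0.9,0,0.5,0,-10.3,1,0,0.5]
}}

```text
clock: 11.02
eef_pos: [463.8, -32.2, 36.6]
tool_rot: [3.14, 0.002, 1.509]
force: [0.3, -0.3, -2.7]
width: 46.8
gripper_force: 62.0
```

{"method": "arm_command", "body": {
  "series": [0,0,0,0,0,0,0,0,0,0,0,0,0,0,0,0,0,0,0.5,0,0,0,0,1,0]
}}

```text
clock: 11.43
eef_pos: [463.6, -27.3, 25.7]
tool_rot: [3.141, -0.001, 1.514]
force: [0.0, 0.6, -4.5]
width: 46.8
gripper_force: 62.0
```

```bash
python3 - <<'E'
from h import *
s=monitor.read_state(); print(w2j(s['eef_pos']),s['eef_pos'],s['force'])
E
```

```text
[-29.62579189   0.3246802 ] [463.57704261 -27.34532429  25.72777397] [ 0.02836324  0.55390108 -4.50276652]
```

{"method": "arm_command", "body": {
  "series": [0,-0.1,0,0.1,0,0,-0.2,0,0.2,0,0,-0.2,0,0.35,0,0,-0.2,0,0.45,0,0,-0.2,0,0.45,0]
}}

```text
clock: 11.85
eef_pos: [463.2, -30.8, 22.1]
tool_rot: [3.141, -0.001, 1.512]
force: [-2.7, 0.2, 6.8]
width: 46.9
gripper_force: 63.1
```

{"method": "arm_command", "body": {
  "series": [100,0,0,0,0,100,0,0,0,0,100,0,0,0,0,100,0,0,0,0,100,0,0,0,0]
}}

```text
clock: 12.27
eef_pos: [463.4, -30.8, 21.5]
tool_rot: [3.141, 0.0, 1.512]
force: [0.1, 0.1, -0.4]
width: 85.7
gripper_force: 0.0
```

{"method": "arm_command", "body": {
  "series": [100,0,0,-3,0,100,0,0,-6.5,0,100,0,0,-9,0,100,0,0,-9,0,100,0,0,-9,0]
}}

```text
clock: 12.68
eef_pos: [464.4, -30.5, 112.6]
tool_rot: [3.139, -0.0, 1.513]
force: [-0.7, 0.5, -0.9]
width: 85.3
gripper_force: 0.0
```

```bash
cat >> h.py <<'E'
def roller(f):
    im,d=snap("wrist",f); z=np.load(f"pics/{f}.npz"); vv,uu=np.mgrid[0:384,0:512]
    W=(np.linalg.inv(z['K'])@np.stack([uu.ravel(),vv.ravel(),np.ones(uu.size)]))*d.ravel()
    W=(z['R'].T@(W-z['t'][:,None])).T; J=np.c_[np.array([w2j(w) for w in W]),W[:,2]]
    h=cv2.cvtColor(im,cv2.COLOR_RGB2HSV).reshape(-1,3); return J,(h[:,0]<15)&(h[:,0]>4)&(h[:,1]>170)
E
python3 - <<'E'
from h import *
s=monitor.read_state(); print(w2j(s['eef_pos']),s['eef_pos'],s['force'])
J,o=roller("w8"); n=np.hypot(J[:,0]+27,J[:,1])<45
for zz in(124,100):
  t=J[n&(abs(J[:,2]-zz)<3)]; print(zz,len(t),cv2.minEnclosingCircle(t[:,:2].astype(np.float32)))
E
```

```text
[-26.5058383    1.31671161] [464.38273113 -30.51850925 112.63420577] [-0.71272206  0.49888861 -0.90376152]
124 1164 ((-24.707565307617188, -0.23987390100955963), 13.30324649810791)
100 1359 ((-25.10648536682129, 0.06906955689191818), 23.839412689208984)
```

{"method": "arm_command", "body": {
  "series": [30,3,0,0,0,30,5.4,0,0,0,30,5.4,0,2.5,0,30,5.4,0,5.5,0,30,5.4,0.1,7.7,0]
}}

```text
clock: 13.15
eef_pos: [465.7, 24.2, 31.9]
tool_rot: [-3.138, 0.0, 1.514]
force: [-0.0, -0.3, -0.4]
width: 26.7
gripper_force: 0.0
```

{"method": "arm_command", "body": {
  "series": [30,-0.5,-0.1,0,0,30,-1,-0.1,0,0,30,-1.5,-0.1,0,0,30,-2,-0.1,0,0,30,-2.5,-0.1,0,0]
}}

```text
clock: 13.57
eef_pos: [465.7, -2.7, 35.6]
tool_rot: [3.14, -0.0, 1.511]
force: [0.0, 1.5, 0.6]
width: 25.9
gripper_force: 0.5
```

{"method": "arm_command", "body": {
  "series": [30,-0.7,0,0,0,30,-1.4,0,0,0,30,-2.1,0,0,0,30,-2.8,0,0,0,30,-3.5,0,0,0]
}}

```text
clock: 13.98
eef_pos: [463.2, -37.8, 34.8]
tool_rot: [3.141, 0.0, 1.512]
force: [0.2, 0.6, 1.1]
width: 25.6
gripper_force: 0.7
```

```bash
python3 - <<'E'
from h import *
s=monitor.read_state(); print(w2j(s['eef_pos']),s['eef_pos'],s['force'],s['width'])
a=snap("wrist","w9")[0]; b=snap("side","s9")[0]
cv2.imwrite("pics/v8.png",np.hstack([a[:,56:456],cv2.resize(b[140:268,200:328],(384,384))])[...,::-1])
E
```

```text
[-19.19890907   0.52846577] [463.16352193 -37.76599675  34.75143778] [0.20736312 0.58254956 1.11732845] 25.642848292813607
```

View pics/v8.png

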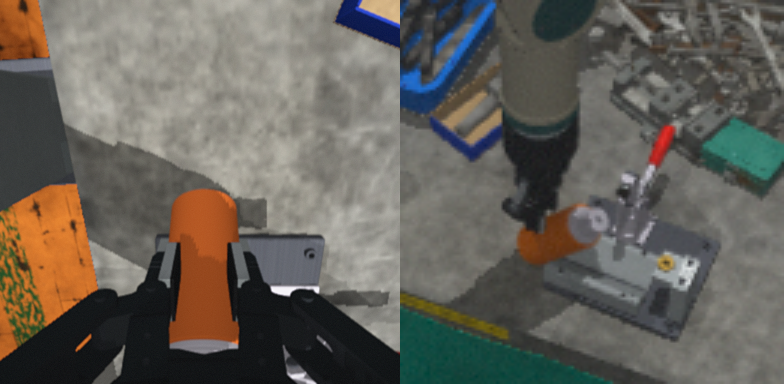

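The roller leans centred between the finger pads at about 40 degrees, with its foot slipping back at wrist view (203,195). The handle is open. I keep pushing.

{"method": "arm_command", "body": {
  "series": [30,-0.7,0,0,0,30,-1.4,0,0,0,30,-2.1,0,0,0,30,-2.8,0,0,0,30,-3.5,0,0,0]
}}

```text
clock: 14.5
eef_pos: [460.7, -72.6, 34.4]
tool_rot: [-3.141, 0.0, 1.512]
force: [0.1, -0.0, 0.4]
width: 25.6
gripper_force: 0.0
```

```bash
cat >> h.py <<'E'
def axis(f):
    J,o=roller(f); t=J[o&(abs(J[:,1])<45)&(J[:,0]<160)&(J[:,0]>-200)&(J[:,2]>3)]
    print('n',len(t)); 
    for a in range(-140,140,20):
        q=t[(t[:,0]>=a)&(t[:,0]<a+20)]
        if len(q)>8: k=q[:,2]>q[:,2].max()-3; print(a,'top z',q[:,2].max().round(1),'y mid',q[k,1].mean().round(1),'xmin',q[:,0].min().round(1))
    s=monitor.read_state(); print(w2j(s['eef_pos']).round(1),s['eef_pos'].round(1),s['force'].round(1),s['width'],s['clock'])
E
python3 -c "
from h import *
axis('w10')"
```

```text
n 8296
-80 top z 216.6 y mid 0.9 xmin -67.8
-40 top z 69.1 y mid -0.3 xmin -32.5
-20 top z 70.3 y mid 1.0 xmin -20.0
0 top z 143.9 y mid -39.5 xmin 0.0
20 top z 126.3 y mid -44.8 xmin 20.0
40 top z 70.2 y mid 0.7 xmin 40.0
60 top z 68.4 y mid 1.1 xmin 60.0
[17.6  0.4] [460.8 -74.5  34.6] [-0.1 -0.9 -0.2] 25.66552694650633 14.55
```

The roller lies flat in the vee (top z≈69, tail at x≈−32). Next I go behind it and push it home.

{"method": "arm_command", "body": {
  "series": [0,3,0,-0.5,0,0,6,0,-0.5,0,0,8.5,0,0,0,0,8.5,0,1.7,0,0,8.5,0,3.4,0]
}}

```text
clock: 14.97
eef_pos: [466.8, 15.7, 0.4]
tool_rot: [3.14, -0.001, 1.517]
force: [-0.6, -0.9, -0.0]
width: 0.0
gripper_force: 0.0
```

{"method": "arm_command", "body": {
  "series": [0,-0.3,0,0,0,0,-0.8,0,0,0,0,-1.6,0,0,0,0,-2.4,0,0,0,0,-3.2,0,0,0]
}}

```text
clock: 15.38
eef_pos: [464.4, -19.5, 1.3]
tool_rot: [3.141, -0.001, 1.511]
force: [1.1, 4.7, 2.5]
width: -0.3
gripper_force: 1.9
```

{"method": "arm_command", "body": {
  "series": [0,-0.7,0,0,0,0,-1.4,0,0,0,0,-2.1,0,0,0,0,-2.5,0,0,0,0,-2.9,0,0,0]
}}

```text
clock: 15.8
eef_pos: [462.4, -47.1, 1.0]
tool_rot: [3.142, -0.002, 1.512]
force: [1.6, 6.5, 4.2]
width: -0.3
gripper_force: 3.0
```

```bash
python3 -c "
from h import *
axis('w11')"
```

```text
n 593
-100 top z 183.4 y mid 1.0 xmin -92.9
-40 top z 116.1 y mid 1.3 xmin -23.1
-20 top z 114.7 y mid 0.7 xmin -19.8
0 top z 93.3 y mid 0.4 xmin 0.1
20 top z 69.1 y mid 0.9 xmin 20.1
[-8.7  0.3] [462.3 -48.2   1. ] [0.4 4.7 4. ] -0.11626084866400471 15.85
```

{"method": "arm_command", "body": {
  "series": [0,-0.3,0,0,0,0,-0.6,0,0,0,0,-0.9,0,0,0,0,-1.1,0,0,0,0,-1.2,0,0,0]
}}

```text
clock: 16.27
eef_pos: [461.5, -58.9, 0.8]
tool_rot: [-3.141, -0.002, 1.513]
force: [0.6, 6.5, 4.0]
width: 0.2
gripper_force: 3.1
```

{"method": "arm_command", "body": {
  "series": [0,-0.1,0,0,0,0,-0.2,0,0,0,0,-0.3,0,0,0,0,-0.4,0,0,0,0,-0.5,0,0,0]
}}

```text
clock: 16.68
eef_pos: [461.2, -60.7, 0.8]
tool_rot: [-3.14, -0.006, 1.515]
force: [1.7, 14.3, 6.7]
width: 0.0
gripper_force: 7.0
```

```bash
python3 -c "
from h import *
s=monitor.read_state(); print(w2j(s['eef_pos']).round(1),s['force'].round(1),s['clock'])"
```

```text
[ 3.8 -0. ] [ 1.7 14.3  6.7] 16.6833
```

{"method": "arm_command", "body": {
  "series": [0,0.6,0,0,0,0,2.5,0,0,0,0,5,0,-1,0,0,6,0,-4.5,0,0,6,0,-8.5,0]
}}

```text
clock: 17.1
eef_pos: [462.8, -3.1, 84.7]
tool_rot: [-3.136, 0.001, 1.515]
force: [0.8, -0.0, -0.6]
width: -0.2
gripper_force: 0.0
```

{"method": "arm_command", "body": {
  "series": [0,0,0,-3,-6,0,0,0,-6,-13,0,0,0,-8,-20,0,0,0,-8,-27,0,0,0,-8,-30]
}}

```text
clock: 17.52
eef_pos: [466.1, -6.0, 167.1]
tool_rot: [3.138, 0.003, 2.04]
force: [-0.2, 0.2, -0.7]
width: 0.2
gripper_force: 0.0
```

```bash
python3 - <<'E'
from h import *
axis('w12'); b=snap("side","s12")[0]; a=cv2.imread("pics/w12.png")
cv2.imwrite("pics/v9.png",np.hstack([cv2.resize(a,(512,384)),cv2.resize(b[165:265,230:306],(288,384),interpolation=cv2.INTER_CUBIC)[...,::-1]]))
go([612,-129.7,165],YH)
E
```

```text
n 2493
-140 top z 349.1 y mid -40.3 xmin -123.4
-60 top z 256.2 y mid -26.3 xmin -52.7
0 top z 68.6 y mid 0.8 xmin 16.4
20 top z 69.4 y mid 1.2 xmin 20.0
40 top z 70.1 y mid 0.7 xmin 40.0
60 top z 69.8 y mid 0.1 xmin 60.1
80 top z 68.9 y mid -1.5 xmin 80.0
100 top z 65.5 y mid -13.2 xmin 100.1
[-51.1   0.9] [465.4  -6.  166.4] [-0.9  0.1 -0.4] -0.3222758318487485 17.5667
cm [-17.65   7.62   0.12] roll -60.1 clock 17.6167
```

View pics/v9.png

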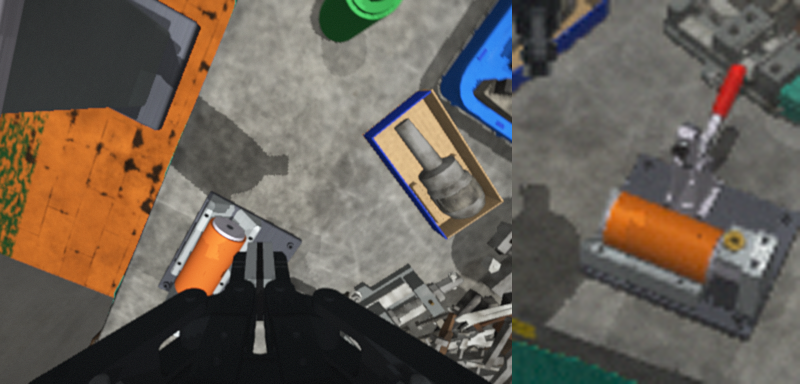

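The roller is home in the vee (side crop, orange body up to the bush), with its tail at x≈15, and the handle is still open. I go to the handle.

{"method": "arm_command", "body": {
  "series": [0,-1.8,0.8,0,-6,0,-3.6,1.5,0,-12,0,-5.3,2.3,0,-18,0,-7.1,3,0,-24,0,-8.8,3.8,0,-30]
}}

```text
clock: 18.03
eef_pos: [538.3, -68.3, 164.9]
tool_rot: [-3.14, -0.0, 2.561]
force: [0.2, 0.1, 0.2]
width: -0.1
gripper_force: 0.0
```

```bash
python3 - <<'E'
from h import *
go([612,-129.7,165],YH); print(monitor.read_state()['eef_pos'])
E
```

```text
cm [-9.53 -1.09 -0.01] roll -29.9 clock 18.0333
[538.3367674  -68.27125234 164.87281921]
```

{"method": "arm_command", "body": {
  "series": [50,-2,-0.2,0,-6,50,-4,-0.4,0,-12,50,-6,-0.7,0,-18,50,-8,-0.9,0,-24,50,-9.5,-1.1,0,-30]
}}

```text
clock: 18.45
eef_pos: [612.1, -130.4, 164.5]
tool_rot: [-3.14, -0.001, 3.084]
force: [0.1, -0.8, -1.1]
width: 42.5
gripper_force: 0.0
```

{"method": "arm_command", "body": {
  "series": [50,0,0,2,0,50,0,0,4,0,50,0,0,6,0,50,0,0,8,0,50,0,0,10,0]
}}

```text
clock: 18.87
eef_pos: [610.7, -129.1, 63.7]
tool_rot: [-3.14, -0.001, 3.08]
force: [-0.6, -0.5, 0.1]
width: 42.6
gripper_force: 0.0
```

```bash
python3 - <<'E'
from h import *
go([612,-129.7,16],YH); s=monitor.read_state();print(s['eef_pos'],w2j(s['eef_pos']))
im,_=snap("wrist","w13"); h=cv2.cvtColor(im,cv2.COLOR_RGB2HSV); m=((h[...,0]<4)|(h[...,0]>176))&(h[...,1]>200)&(h[...,2]>100)
P=np.argwhere(m); P=P[(P[:,1]>180)&(P[:,1]<320)]
for v in range(P[:,0].min()+2,P[:,0].max(),8):
    u=P[P[:,0]==v,1].mean(); w=world("w13",[(u,v)],0)[0]; print(u,v,w2j(w).round(),w[2].round())
E
```

```text
cm [-0.14 -0.05  4.77] roll -0.2 clock 18.8667
[ 610.7108216  -129.06562037   63.71522539] [ 63.21051527 153.21937477]
258.5 189 [ 63. 123.] 76.0
258.4761904761905 197 [ 63. 128.] 77.0
258.55 205 [ 63. 132.] 79.0
257.95238095238096 213 [ 64. 137.] 80.0
258.5 221 [ 63. 142.] 82.0
258.5 229 [ 63. 146.] 84.0
258.55 237 [ 63. 151.] 86.0
258.5217391304348 245 [ 63. 156.] 85.0
258.5 253 [ 63. 160.] 88.0
258.0 261 [ 64. 165.] 90.0
```

{"method": "arm_command", "body": {
  "series": [50,0,0,2,0,50,0,0,3.8,0,50,0,0,4.8,0,50,0,0,4.8,0,0,0,0,4.8,0]
}}

```text
clock: 19.33
eef_pos: [611.2, -128.3, 17.3]
tool_rot: [-3.141, -0.001, 3.082]
force: [0.0, 0.5, -0.3]
width: 31.7
gripper_force: 0.0
```

{"method": "arm_command", "body": {
  "series": [0,0,0,0,0,0,0,0,0,0,0,0,0,0,0,0,0,0,0,0,0,0,0,0,0]
}}

```text
clock: 19.75
eef_pos: [612.3, -129.7, 18.4]
tool_rot: [-3.14, 0.002, 3.082]
force: [0.3, -5.0, 1.1]
width: 14.1
gripper_force: 58.5
```

```bash
python3 - <<'E'
from h import *
s=monitor.read_state();print(s['eef_pos'],w2j(s['eef_pos']),s['width'])
r=78
for t in (1.243,1.1,.95,.8,.65,.5,.35,.2,.1,.05,0):
    print(t,'tx',round((74-r*np.sin(t))/10,2),'tz',round((25-r*np.cos(t))/10,2))
E
```

```text
[ 612.34558318 -129.7185231    18.43977977] [ 63.76554673 154.88990387] 14.107960231425869
1.243 tx 0.02 tz -0.01
1.1 tx 0.45 tz -1.04
0.95 tx 1.06 tz -2.04
0.8 tx 1.8 tz -2.93
0.65 tx 2.68 tz -3.71
0.5 tx 3.66 tz -4.35
0.35 tx 4.73 tz -4.83
0.2 tx 5.85 tz -5.14
0.1 tx 6.62 tz -5.26
0.05 tx 7.01 tz -5.29
0 tx 7.4 tz -5.3
```

{"method": "arm_command", "body": {
  "series": [0,0.45,0,-1.05,0,0,1.05,0,-2.05,0,0,1.8,0,-2.95,0,0,2.7,0,-3.7,0,0,3.65,0,-4.35,0]
}}

```text
clock: 20.17
eef_pos: [575.9, -127.4, 61.2]
tool_rot: [-3.14, 0.003, 3.082]
force: [1.4, -5.5, -8.3]
width: 14.2
gripper_force: 58.5
```

{"method": "arm_command", "body": {
  "series": [0,0.5,0,-0.25,0,0,1.05,0,-0.48,0,0,1.6,0,-0.65,0,0,2.2,0,-0.8,0,0,2.6,0,-0.86,0]
}}

```text
clock: 20.58
eef_pos: [547.1, -125.7, 69.1]
tool_rot: [-3.14, -0.003, 3.083]
force: [-8.7, -6.8, 0.4]
width: 9.6
gripper_force: 1.1
```

{"method": "arm_command", "body": {
  "series": [0,0.3,0,-0.05,0,0,0.6,0,-0.08,0,0,0.9,0,-0.1,0,0,1.1,0,-0.1,0,0,1.3,0,-0.1,0]
}}

```text
clock: 21.0
eef_pos: [536.6, -122.7, 70.8]
tool_rot: [3.141, 0.001, 3.084]
force: [0.9, 0.3, 0.1]
width: 0.2
gripper_force: 0.0
```

```bash
python3 - <<'E'
from h import *
s=monitor.read_state();print(s['eef_pos'],w2j(s['eef_pos']),s['width'],s['force'],s['clock'])
E
```

```text
[ 536.55034998 -122.69867496   70.83085035] [61.2427328 78.8121078] 0.21596535380115228 [0.86642496 0.30284922 0.0929173 ] 21.0
```

```bash
python3 - <<'E'
from h import *
for f,n in(("w14","wrist"),("s14","side")):
  im,_=snap(n,f); h=cv2.cvtColor(im,cv2.COLOR_RGB2HSV); m=((h[...,0]<4)|(h[...,0]>176))&(h[...,1]>180)&(h[...,2]>90)
  P=np.argwhere(m); P=P[(P[:,1]>180)&(P[:,1]<330)&(P[:,0]>150)&(P[:,0]<(384 if n=="wrist" else 230))]
  for v,u in P[::max(1,len(P)//12)]:
    w=world(f,[(u,v)],0)[0]; print(u,v,w2j(w).round(),w[2].round())
E
```

```text
256 321 [ 63. 111.] 125.0
262 324 [ 59. 111.] 127.0
257 328 [ 62. 111.] 130.0
257 331 [ 62. 113.] 130.0
256 334 [ 63. 113.] 132.0
255 337 [ 63. 114.] 133.0
263 339 [ 59. 116.] 133.0
259 342 [ 61. 116.] 134.0
264 344 [ 58. 118.] 134.0
255 347 [ 63. 117.] 136.0
258 349 [ 62. 119.] 136.0
260 351 [ 60. 118.] 138.0
```

The grip slipped off and the handle stands at about 0.45 rad. I pass over it and push it upright from behind with closed fingers.

{"method": "arm_command", "body": {
  "series": [0,0,0,-3,0,0,0,0,-6,0,0,-2.5,0,-6.5,0,0,-5.5,0,-6.5,0,0,-8.6,0,-6,0]
}}

```text
clock: 21.52
eef_pos: [624.3, -128.7, 133.0]
tool_rot: [-3.141, 0.004, 3.083]
force: [0.7, -0.1, -0.0]
width: -0.3
gripper_force: 0.0
```

{"method": "arm_command", "body": {
  "series": [0,0,0,0,0,0,0,0,2,0,0,0,0,4.5,0,0,0,0,6,0,0,0,0,6,0]
}}

```text
clock: 21.93
eef_pos: [618.9, -127.6, 67.0]
tool_rot: [3.14, -0.007, 3.083]
force: [-0.9, 0.0, -0.0]
width: 0.1
gripper_force: 0.0
```

{"method": "arm_command", "body": {
  "series": [0,0.8,0,0,0,0,1.6,0,0,0,0,2.4,0,0,0,0,3.2,0,0,0,0,4,0,0,0]
}}

```text
clock: 22.35
eef_pos: [582.1, -126.3, 71.9]
tool_rot: [-3.141, 0.003, 3.083]
force: [0.4, 0.4, 0.1]
width: 0.2
gripper_force: 0.3
```

```bash
python3 - <<'E'
from h import *
s=monitor.read_state();print(s['eef_pos'],w2j(s['eef_pos']),s['width'],s['force'],s['clock'])
E
```

```text
[ 582.11193127 -126.34825909   71.93786659] [ 62.1900853  124.50980663] 0.2238842761140538 [0.35743849 0.40327759 0.07606941] 22.35
```

{"method": "arm_command", "body": {
  "series": [0,0.5,0,0,0,0,1,0,0,0,0,1.5,0,0,0,0,2,0,0,0,0,2.4,0,0,0]
}}

```text
clock: 22.77
eef_pos: [557.4, -124.6, 70.5]
tool_rot: [3.142, -0.0, 3.083]
force: [0.9, -0.9, 0.3]
width: 0.1
gripper_force: 0.2
```

{"method": "arm_command", "body": {
  "series": [0,0.15,0,0,0,0,0.3,0,0,0,0,0.5,0,0,0,0,0.7,0,0,0,0,0.8,0,0,0]
}}

```text
clock: 23.18
eef_pos: [555.9, -124.5, 71.1]
tool_rot: [-3.141, 0.011, 3.084]
force: [12.6, -1.4, -9.1]
width: 0.2
gripper_force: 6.1
```

```bash
python3 - <<'E'
from h import *
s=monitor.read_state();print(s['eef_pos'],w2j(s['eef_pos']),s['width'],s['force'],s['clock'])
E
```

```text
[ 555.93799423 -124.482795     71.11659269] [61.87657768 98.27134918] 0.23875717151031717 [12.62341901 -1.36861681 -9.11838809] 23.1833
```

{"method": "arm_command", "body": {
  "series": [0,0.15,0,0,0,0,0.3,0,0,0,0,0.5,0,0,0,0,0.6,0,0,0,0,0.6,0,0,0]
}}

```text
clock: 23.6
eef_pos: [556.5, -124.4, 72.0]
tool_rot: [-3.14, 0.022, 3.085]
force: [20.5, -0.3, -13.9]
width: 0.2
gripper_force: 10.5
```

{"method": "arm_command", "body": {
  "series": [0,-0.6,0,0,0,0,-1.5,0,0,0,0,-4,0,-1,0,0,-6,0,-4,0,0,-7,0,-8,0]
}}

```text
clock: 24.02
eef_pos: [613.1, -127.3, 148.4]
tool_rot: [3.141, -0.007, 3.083]
force: [1.8, 0.1, 0.7]
width: 0.1
gripper_force: 0.0
```

{"method": "arm_command", "body": {
  "series": [0,0,0,-2,0,0,0,0,-3,0,0,0,0,-3,0,0,0,0,-3,0,0,0,0,-3,0]
}}

```text
clock: 24.43
eef_pos: [611.9, -127.6, 178.5]
tool_rot: [3.141, -0.005, 3.083]
force: [0.2, -0.4, -0.5]
width: -0.2
gripper_force: 0.0
```

```bash
python3 - <<'E'
from h import *
axis('w15'); b,_=snap("side","s15"); a=cv2.imread("pics/w15.png")
cv2.imwrite("pics/v10.png",np.hstack([a[:,56:456],cv2.resize(b[160:265,220:325],(384,384),interpolation=cv2.INTER_CUBIC)[...,::-1]]))
h=cv2.cvtColor(b,cv2.COLOR_RGB2HSV); m=((h[...,0]<4)|(h[...,0]>176))&(h[...,1]>180)&(h[...,2]>90)
P=np.argwhere(m); P=P[(P[:,1]>260)&(P[:,1]<300)&(P[:,0]>150)&(P[:,0]<230)]
for v,u in P[::max(1,len(P)//10)]:
    w=world("s15",[(u,v)],0)[0]; print(u,v,w2j(w).round(),w[2].round())
E
```

```text
n 3810
0 top z 69.1 y mid 1.3 xmin 18.2
20 top z 70.1 y mid 0.8 xmin 20.0
40 top z 70.4 y mid 0.6 xmin 40.0
60 top z 70.6 y mid 0.5 xmin 70.1
80 top z 70.2 y mid 0.6 xmin 80.0
100 top z 68.6 y mid 0.6 xmin 100.0
[ 61.7 154.5] [ 612.  -127.7  178.4] [-0.2  0.5 -0.4] 0.061342998172657766 24.4833
279 188 [58. 77.] 152.0
279 189 [59. 76.] 149.0
279 190 [60. 73.] 149.0
279 191 [61. 71.] 146.0
278 192 [57. 73.] 136.0
281 192 [68. 72.] 143.0
280 193 [65. 70.] 140.0
279 194 [63. 68.] 135.0
278 195 [58. 72.] 123.0
281 195 [68. 75.] 125.0
280 196 [66. 70.] 124.0
279 197 [63. 71.] 116.0
279 198 [63. 70.] 112.0
```

View pics/v10.png

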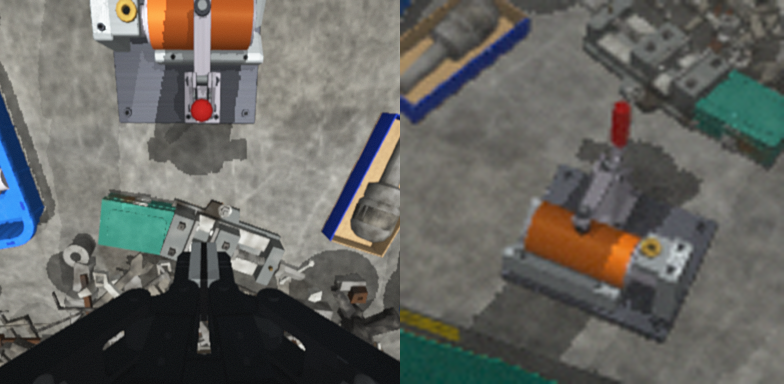

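```bash
python3 - <<'E'
from h import *
J,o=roller("w16"); t=J[o&(abs(J[:,1])<10)&(J[:,2]>60)&(J[:,2]<75)]; print(np.percentile(t[:,0],[0,.5,99.5,100]))
q=J[(abs(J[:,1])<6)&(J[:,0]>0)&(J[:,0]<30)]; 
for a in range(6,24,2): print(a,np.median(q[(q[:,0]>=a)&(q[:,0]<a+2),2]).round(1),end=' ')
q=J[(abs(J[:,1])<6)]
for a in range(108,126,2): print(a,np.median(q[(q[:,0]>=a)&(q[:,0]<a+2),2]).round(1),end=' ')
E
```

```text
[ 18.2538756   18.59306236 108.95987587 109.6851999 ]
6 13.8 8 nan 10 nan 12 nan 14 64.5 16 65.3 18 67.7 20 68.0 22 67.8 108 68.0 110 67.2 112 64.3 114 57.5 116 69.2 118 80.2 120 82.5 122 81.7 124 81.3
  return _methods._mean(a, axis=axis, dtype=dtype,
  ret = ret.dtype.type(ret / rcount)
```

The body runs from x≈14 to 114, so the roller is home, and the clamp is upright with the pad on it.

```bash
python3 -c "
from cell import workorder; print(workorder.finish_job())"
```

```text
the job is handed in; nothing more can be done
None
```

The roller is home in the vee and clamped, with the handle upright, and I handed the job in at about 25 s; the hand-in returned no verdict, and I did not re-measure the other loose things.

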